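# Reassemble the espresso machine after cleaning and switch it on

### The arm

A 6-joint arm with a two-finger parallel gripper is mounted at the origin on a cart in front of the work surface, level with it; the furniture and walls round the work are solid. World frame = base frame: x ahead of the robot, y to its left, z up, the work surface at z = 0. Lengths are in m, angles in rad, forces in N, time in s.
With the tool pointing down it reaches from about 0.325 to 0.9 m from the base axis. Payload 3.5 kg.
Tool frame: the origin (TCP) lies midway between the tips of the shut fingers; the grasp point (between the pads) lies 19 mm behind it; x points along the fingers, z is the direction in which the jaws open and shut, and the axes are right-handed (so a half turn about x gives the same grasp; the last joint's range is limited). The gripper opens to 85 mm and grips with 20 to 120 N. Pads are 22 mm wide; open, the fingers measure 114 mm over their backs; the gripper's body (76 mm by 85 mm) begins 54 mm behind the grasp point. The pads swing forward as they close: fully open they stand 13 mm farther back than shut.
Start: joints at [1.07, 0.276, -0.026, 1.268, 0, 1.467], TCP at [0.242, 0.576, 0.231] pointing down, gripper open.
Joint ranges: [-3.12, 3.12], [-0.85, 1.88], [-1.08, 1.24], [-1.95, 2.15], [-1.57, 1.53], [-3.14, 3.14]. Speed limits (rad/s): [2.57, 2.57, 3.14, 3.14, 3.14, 3.14].

### API

Orientations are given as a unit quaternion [x, y, z, w].
In Python, from workcell import r, cams gives the robot as it stands. The module is installed in compiled form; this text tells all that it offers.
- The arm moves only by the tool servo_tool, never from a script. Its argument "series" is a list of rows, each an object with "travel": the shift along the tool's x, y, z in mm, a list of three; "dr": the turn, a rotation vector about the tool's x, y, z in degrees, a list of three; "jaw": the finger opening in mm, from 0 to 85.4. A call has 1 to 12 rows; each row shifts and turns the commanded pose from where the row before left it, along the tool's axes as they then stand; what a row does not reach is not made up. A row lasts 1/12 s, in which the tool goes at most 41.7 mm and 7.16 degrees, less where a joint would pass 70% of its speed; a pose out of reach is approached as far as the arm can. A call is refused whole if a number of a shift passes 41.7 or a number of a turn 7.16, either way. A call with a gripper value outside its range is refused whole. The fingers move at their own pace and stop on an object; the grip force is fixed at half the most. Time passes only in rows, so rows that do not move let the fingers close. It gives the time, the measured TCP pose, the force and the opening at its end, in the units of the state.
- r.sense(): the state, without advancing time (a new reading comes with each control period).
- cams.camera(name): name is "scene" or "top" or "wrist"; returns the picture (480x640x3 uint8, red, green, blue); there is no depth.
- cams.calibration(name): a dict with "K" (3x3 intrinsics, pixels), "R" (3x3) and "t" (3): a world point X has camera coordinates R X + t. Camera axes: x right, y down, z forward; pixel columns grow to the right and rows downward; lengths in m; the calibration is good to about 2 mm. The wrist camera is an equidistant fisheye: a pixel r from the principal point sees the ray r / f radians off the axis. A picture is of the moment at which its call begins: read the wrist's pose just before it. calibration takes no time and is no camera call; for the wrist camera it gives the pose at the moment of the call.
- r.sign_off(): hands the job in, once; it reports no verdict.
The state is a dict: "time_s": time; "joint_pos": joint angles; "qvel": joint speeds; "joint_torque": joint torques, N m; "tool_pos": TCP position; "eef_rot": TCP orientation; "ft_force": force on the tool from outside, world axes, zero at the start; "ft_torque": the same for the moment, N m; "finger_gap": opening from 0.0 (shut) to 1.0 (fully open).
Only numpy, scipy, OpenCV 4.12 (cv2) and the standard library are available. Lean on these libraries where they do the work, as an engineer would, in place of code of your own. Each camera call takes 0.05 s, during which the arm holds its last target. There are 200 camera calls.

### The job

The espresso machine has just been cleaned: push its drip tray fully home, and lock the portafilter back into the group head, raising it with the handle swung to the left of the machine and turning it until the handle points straight out of the machine's front. Only once the portafilter is locked, switch the machine on at the rocker on top so that it warms up. Leave everything else standing where it is.

Things in the scene. Friction and masses are not known exactly. Their poses are not given: they have to be found in the camera images.
- machine: steel espresso machine, fixed, 316 deep x 220 wide x 300 mm high. Origin: on the worktop, midway across, 176 mm behind the front of its base. Own -x is its front (towards the robot), +y its left seen from the front, z up. Its round group head hangs from a nose (up to 240 mm high) on a vertical axis 75 mm in front of the origin; tower 50 mm behind that axis. Steam wand 95 mm right of the axis.
- bell_mouth (a point): centre of the group head's open underside, 160 mm above the worktop. Bell 97 mm in diameter, up to 192 mm. Inside, a bayonet ledge (opening 71 mm across, 5 mm thick, flat top 165 mm above the worktop) has two gaps for the portafilter's lugs. They fit with the handle 50 degrees left of the machine's front, give or take 7.
- load_mark (a point): small upright bar on the outside of the bell: the handle points this way from the bell's axis (50 degrees left of the front) when the lugs enter. Lifted in, it is turned 50 degrees counter-clockwise seen from above; a 2.5 mm ramp leads each lug up onto the flat of the ledge, and end stops halt it about 1 degree past straight to the front.
- group_seat (a point): on the bell's axis, 176 mm above the worktop: centre of the portafilter's rim when locked. Axes of the machine. A sprung gasket lies above: the rim meets it 2 mm below this height; it pushes down with 5 N at first contact, 10 N when locked and 2.5 N more per further mm (at most 5 mm further). The spring and friction hold the locked portafilter.
- portafilter: loose, 0.22 to 0.4 kg, steel bowl 66 mm in diameter, 54 mm high, black handle, 205 mm long over all; stands upright in a wooden block. Origin: centre of the bowl's underside; z up to the rim; the handle runs along own -x, centre line 28 mm above the origin. Centre of mass about 25 mm from the bowl's axis towards the handle. Locked, its axes are parallel to the machine's.
- portafilter_lug (a point): underside of the lug on own +y, 37 mm from the bowl's axis, 43 mm above the origin. Two lugs, on own +y and -y, 18 mm wide, 7 mm high, reaching to 41 mm from the axis.
- portafilter_rim (a point): centre of the portafilter's rim plane, 54 mm above its origin
- portafilter_grip (a point): middle of the portafilter's handle, 122 mm from the bowl's axis, 28 mm above the origin; the handle is 24 mm wide and high from 74 to 170 mm from the axis, level
- stand: wooden tamping block, fixed, 94 x 94 x 36 mm with a 60 mm hole through it; origin at the centre of its underside. The portafilter's lower bowl (53 mm in diameter, 20 mm deep) stands in the hole, its shoulder on the block's top; lift it 20 mm or more to be clear.
- drip_tray (a joint): how far the drip tray is pulled out to the front of the machine, m: 0 fully home, at most 0.09; slides with about 3 N
- tray_front (a point): middle of the drip tray's front face, 33 mm above the worktop; face 157 mm wide, from 12 to 54 mm above the worktop. Axes of the machine: the tray goes home along +x.
- power_switch (a joint): rocker switch on the machine's top deck, rad: 0 off, 0.34 on; it stays where it is left. Its front half (nearest the robot) stands up when off and is pressed down to switch on; about 4 N, 5 mm of travel at the pressing point.
- switch_press (a point): point on top of the raised front half of the rocker (44 x 27 mm) to press down on, about 314 mm above the worktop when off; the deck round it is 300 mm high
- cup_a: white espresso cup, 62 mm in diameter, 52 high, standing at the back of the machine's top; origin at the centre of its underside
- cup_b: second such cup, left of the first
- tamper: steel coffee tamper, 58 mm in diameter, 85 mm high, standing on the worktop at the right; origin under its base
- salt_shaker: salt shaker, 44 mm in diameter, 90 mm high, right of the machine; origin under its base
- mustard_jar: mustard jar, 66 mm in diameter, 100 mm high, at the left; origin under its base
- kettle: black electric kettle, 217 mm high, back left; origin under its base

How it is judged:
By the outcome, as a careful person would: the job done as asked, in the order asked, and still so for the second after the job is handed in, with the robot touching nothing.
It also fails if it takes over 72 s, if anything falls off the work surface, if the arm or the gripper's body presses on something with over 40 N, if the wrist force passes 120 N, or if a joint passes its speed limit or range.

## Working session

There is one attempt and no reset: what is moved stays moved. The work goes in short steps, Python scripts to look and compute and a tool call to move; the robot and the scene stay as the last step left them, time stands still between calls to the robot, and variables do not carry over. Pictures are saved under pics/ and viewed, about 8 in all and at most 12, crops included, and the job is handed in when it is done.

Besides the shell and the picture viewer there is one more tool, called after "Request:" by a JSON object that holds its "api" and its "payload". servo_tool: Moves the arm, as the interface text tells. Its arguments: {"type":"object","properties":{"series":{"type":"array"}},"required":["series"]}

```bash
mkdir -p pics
python3 - <<'E'
from workcell import r,cams
import cv2,numpy as np
s=r.sense();print(s)
for n in("scene","top"):
    im=cams.camera(n);cv2.imwrite(f"pics/{n}0.png",im[...,::-1])
    c=cams.calibration(n);print(n,np.round(c["K"],1).tolist(),np.round(c["R"],4).tolist(),np.round(c["t"],4).tolist())
c=cams.calibration("wrist");print(np.round(c["K"],1).tolist(),np.round(c["R"],4).tolist(),np.round(c["t"],4).tolist())
E
```

```text
{'time_s': 0.0, 'joint_pos': array([ 1.06958973e+00,  2.77158492e-01, -2.79176491e-02,  1.26799355e+00,
        1.13943411e-05,  1.46738814e+00]), 'qvel': array([-0.00012871, -0.00131444, -0.00095315, -0.00223128, -0.00019963,
       -0.00020147]), 'joint_torque': array([-1.69622064e-03, -4.45510948e+01,  2.95204997e+01,  1.66054425e-02,
       -1.83502793e-04, -8.76651551e-07]), 'tool_pos': array([0.24174626, 0.57549383, 0.23012655]), 'eef_rot': array([-0.3917167 ,  0.58965079,  0.39097711,  0.58822349]), 'ft_force': array([-0.03204532, -0.45890603, -0.29440702]), 'ft_torque': array([ 0.06999222,  0.00995689, -0.0198387 ]), 'finger_gap': 0.9961077439707038}
scene [[440.7, 0.0, 328.6], [0.0, 440.7, 241.2], [0.0, 0.0, 1.0]] [[0.8979, -0.4398, -0.017], [-0.2978, -0.5787, -0.7592], [0.3241, 0.6868, -0.6506]] [-0.513, 0.3146, 1.0866]
top [[563.6, 0.0, 318.0], [0.0, 563.6, 233.5], [0.0, 0.0, 1.0]] [[-0.1461, -0.9893, 0.0064], [-0.9357, 0.1361, -0.3254], [0.3211, -0.0535, -0.9455]] [0.0766, 0.5939, 1.3892]
[[371.6, 0.0, 319.4], [0.0, 371.6, 235.2], [0.0, 0.0, 1.0]] [[0.3877, 0.9218, -0.002], [0.8785, -0.3688, 0.3038], [0.2793, -0.1195, -0.9527]] [-0.6238, -0.0403, 0.3803]
```

View pics/scene0.png

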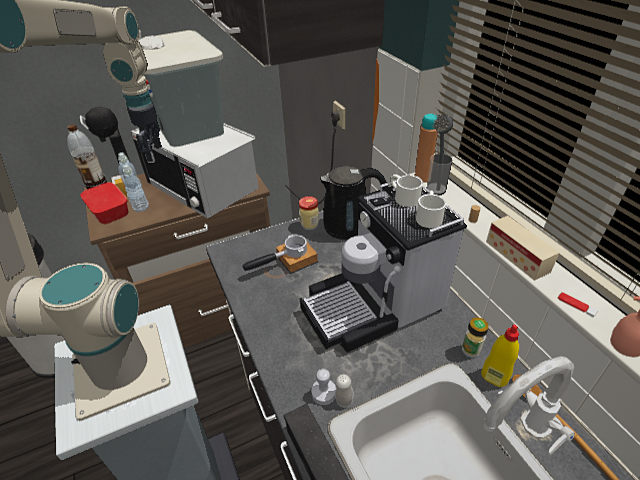

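View pics/top0.png

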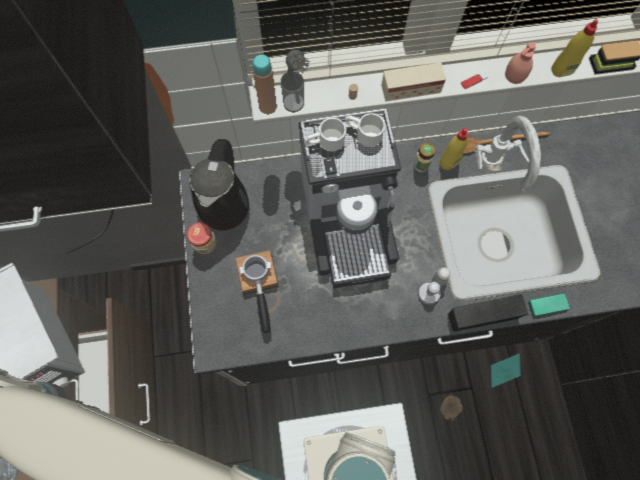

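The scene view shows the machine at about (380,270), the portafilter in its block at (290,250) and the tray out at (345,310). In the top view the portafilter bowl is at (256,268), its handle runs to (265,325), the tray is at (358,255) and the cups are at (331,133) and (370,129). I'll zoom in on both.

Run:
```python
import cv2,numpy as np
a=cv2.imread("pics/top0.png")[100:350,225:425];b=cv2.imread("pics/scene0.png")[160:360,235:475]
a=cv2.resize(a,None,fx=3,fy=3,interpolation=cv2.INTER_CUBIC)  #600x750
cv2.imwrite("pics/topc.png",cv2.resize(a[:600],(600,600)))
cv2.imwrite("pics/scenec.png",cv2.resize(b,(720,600),interpolation=cv2.INTER_CUBIC))
```

```text
(no output)
```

View pics/topc.png

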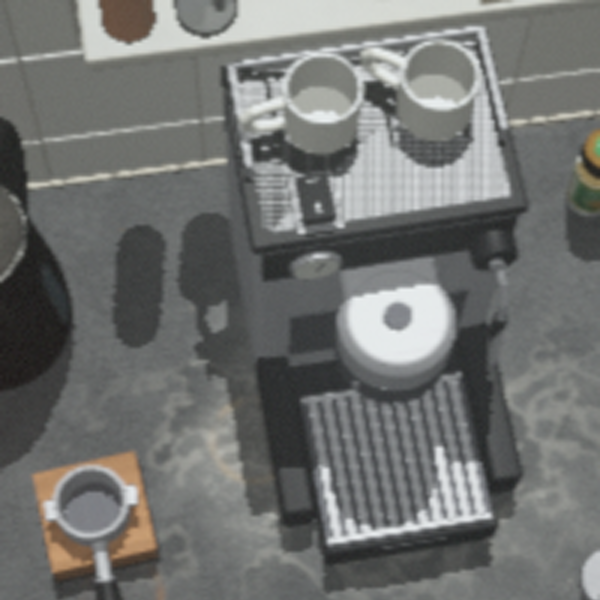

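View pics/scenec.png

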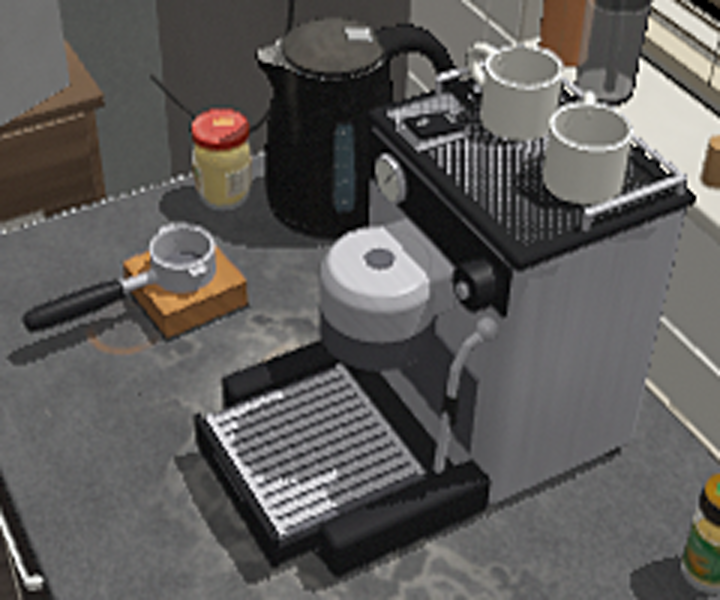

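The crops show the nose disc at top crop (397,316) and scene crop (379,259), and the rocker at top crop (317,198). The portafilter rim is at (93,503) with lugs at (48,510) and (135,493), and the deck corners are visible. I'll triangulate from these.

```bash
cat > h.py <<'E'
from workcell import r,cams
import cv2,numpy as np
def ray(n,p,c=None):
    c=c or cams.calibration(n);K,R,t=map(np.array,(c["K"],c["R"],c["t"]))
    v=(np.array(p,float)-K[:2,2])/K[0,0]
    if n=="wrist":
        th=np.linalg.norm(v);d=np.r_[np.sin(th)*v/max(th,1e-9),np.cos(th)]
    else: d=np.r_[v,1]
    return -R.T@t,R.T@d/np.linalg.norm(d)
def onz(n,p,z,c=None):
    o,d=ray(n,p,c);return o+d*(z-o[2])/d[2]
def tri(l):
    A=np.zeros((3,3));b=np.zeros(3)
    for o,d in l:
        P=np.eye(3)-np.outer(d,d);A+=P;b+=P@o
    x=np.linalg.solve(A,b);return x,[round(1e3*np.linalg.norm((np.eye(3)-np.outer(d,d))@(x-o)),1) for o,d in l]
T=lambda u,v:(225+u/3,100+v/3)
S=lambda u,v:(235+u/3,160+v/3)
E
python3 - <<'E'
from h import *
np.set_printoptions(precision=4,suppress=True)
print("nose",tri([ray("top",T(397,316)),ray("scene",S(379,259))]),onz("top",T(397,316),.24),onz("scene",S(379,259),.24))
for n,p in dict(FL=(255,250),FR=(525,210),BL=(225,68),BR=(490,30)).items(): print(n,onz("top",T(*p),.3))
for n,p in dict(FL=(372,112),FR=(520,265),BR=(693,195)).items(): print("s",n,onz("scene",S(*p),.3))
print("switch top",onz("top",T(315,200),.311),onz("top",T(320,218),.314))
print("rim",onz("top",T(93,503),.07),onz("scene",S(183,243),.07))
print("lugs",onz("top",T(48,510),.066),onz("top",T(135,493),.066),onz("scene",S(200,268),.066))
print("hend",onz("top",(265,331),.044),onz("scene",S(28,322),.044))
print("stand corners",[onz("top",T(*p),.036)[:2] for p in((35,478),(135,455),(158,550),(57,572))])
print("tray front top corners",onz("top",T(330,552),.054),onz("top",T(497,528),.054),onz("scene",S(200,415),.054),onz("scene",S(278,555),.054))
print("base arms",[onz("top",T(*p),.05)[:2] for p in((282,522),(313,512),(495,490),(520,475))])
E
```

```text
nose (array([ 0.6094, -0.1073,  0.2404]), [np.float64(1.1), np.float64(1.1)]) [ 0.6084 -0.1071  0.24  ] [ 0.6108 -0.1067  0.24  ]
FL [0.6557 0.0014 0.3   ]
FR [ 0.6592 -0.2134  0.3   ]
BL [0.8182 0.0027 0.3   ]
BR [ 0.8223 -0.2163  0.3   ]
s FL [ 0.6618 -0.0002  0.3   ]
s FR [ 0.663  -0.2178  0.3   ]
s BR [ 0.8261 -0.2105  0.3   ]
switch top [ 0.6862 -0.0503  0.311 ] [ 0.669  -0.0515  0.314 ]
rim [0.5377 0.1638 0.07  ] [0.5466 0.1718 0.07  ]
lugs [0.5383 0.2039 0.066 ] [0.5427 0.1263 0.066 ] [0.5483 0.1332 0.066 ]
hend [0.3731 0.1612 0.044 ] [0.3759 0.1604 0.044 ]
stand corners [array([0.5785, 0.2153]), array([0.5871, 0.1232]), array([0.4961, 0.1135]), array([0.4891, 0.2046])]
tray front top corners [ 0.4678 -0.0368  0.054 ] [ 0.4679 -0.1867  0.054 ] [ 0.4744 -0.0357  0.054 ] [ 0.4705 -0.2026  0.054 ]
base arms [array([0.5019, 0.0009]), array([ 0.507 , -0.0278]), array([ 0.5036, -0.1922]), array([ 0.5141, -0.217 ])]
```

```bash
cat >> h.py <<'E'
from scipy.spatial.transform import Rotation as Ro
np.set_printoptions(precision=4,suppress=True)
def goal(yaw): # tool down, jaw axis z at yaw(deg) from world x
    a=np.radians(yaw);z=np.array([np.cos(a),np.sin(a),0]);x=np.array([0,0,-1.]);return np.c_[x,np.cross(z,x),z]
def plan(pos,yaw,p=None,R=None):
    s=r.sense()
    p=s["tool_pos"] if p is None else np.array(p);R=Ro.from_quat(s["eef_rot"]).as_matrix() if R is None else R
    G=goal(yaw);print("shift mm in tool axes now",1e3*R.T@(np.array(pos)-p),"in goal axes",1e3*G.T@(np.array(pos)-p),"dr",np.degrees(Ro.from_matrix(R.T@G).as_rotvec()))
def st():
    s=r.sense();R=Ro.from_quat(s["eef_rot"]).as_matrix()
    print("t",s["time_s"],"tcp",s["tool_pos"],"x",R[:,0],"zyaw",np.degrees(np.arctan2(R[1,2],R[0,2])),"F",s["ft_force"],"M",s["ft_torque"],"gap",s["finger_gap"],"q",s["joint_pos"])
E
python3 - <<'E'
from h import *
st();s=r.sense();R=Ro.from_quat(s["eef_rot"]).as_matrix();print(R)
c=cams.calibration("wrist");cp=-np.array(c["R"]).T@c["t"];print("cam in tool",R.T@(cp-s["tool_pos"]),"axis",R.T@np.array(c["R"])[2])
for y in(92,-88):plan([.40,.165,.20],y)
print(tri([ray("top",T(93,503)),ray("scene",S(183,243))]))
E
```

```text
t 0.1 tcp [0.2418 0.5755 0.2302] x [-0.001  -0.0019 -1.    ] zyaw 67.20636454739007 F [ 0.1017 -0.379  -0.2049] M [-0.0072 -0.0112 -0.0281] gap 0.9984346503314243 q [ 1.0696  0.2771 -0.0278  1.268  -0.      1.4674]
[[-0.001  -0.9219  0.3874]
 [-0.0019  0.3874  0.9219]
 [-1.      0.0002 -0.0021]]
cam in tool [-0.1431  0.0769  0.    ] axis [ 0.9527 -0.304   0.    ]
shift mm in tool axes now [  30.8315 -304.9096 -317.1255] in goal axes [  30.2252 -143.7849 -415.8141] dr [-24.7936  -0.1161  -0.0372]
shift mm in tool axes now [  30.8315 -304.9096 -317.1255] in goal axes [ 30.2252 143.7849 415.8141] dr [155.2063  -0.0512   0.1598]
(array([0.5396, 0.163 , 0.0772]), [np.float64(3.8), np.float64(3.8)])
```

Request:
{"api": "servo_tool", "payload": {"series": [{"travel": [0,-25.4,-26.4],"dr": [0,0,0],"jaw": 85},{"travel": [0,-25.4,-26.4],"dr": [0,0,0],"jaw": 85},{"travel": [0,-25.4,-26.4],"dr": [0,0,0],"jaw": 85},{"travel": [0,-25.4,-26.4],"dr": [0,0,0],"jaw": 85},{"travel": [0,-25.4,-26.4],"dr": [0,0,0],"jaw": 85},{"travel": [0,-25.4,-26.4],"dr": [0,0,0],"jaw": 85},{"travel": [0,-25.4,-26.4],"dr": [0,0,0],"jaw": 85},{"travel": [0,-25.4,-26.4],"dr": [0,0,0],"jaw": 85},{"travel": [0,-25.4,-26.4],"dr": [0,0,0],"jaw": 85},{"travel": [0,-25.4,-26.4],"dr": [0,0,0],"jaw": 85},{"travel": [0,-25.4,-26.4],"dr": [0,0,0],"jaw": 85},{"travel": [0,-25.4,-26.4],"dr": [0,0,0],"jaw": 85}]}}

```text
time_s: 1.1
tool_pos: [0.4003, 0.1643, 0.231]
eef_rot: [-0.391, 0.589, 0.391, 0.589]
ft_force: [1.4, 1.1, 0.2]
finger_gap: 0.993
```

Request:
{"api": "servo_tool", "payload": {"series": [{"travel": [5,0,0],"dr": [-6.2,0,0],"jaw": 60},{"travel": [5,0,0],"dr": [-6.2,0,0],"jaw": 60},{"travel": [10,0,0],"dr": [-6.2,0,0],"jaw": 60},{"travel": [10,0,0],"dr": [-6.2,0,0],"jaw": 60},{"travel": [0,0,0],"dr": [0,0,0],"jaw": 60},{"travel": [0,0,0],"dr": [0,0,0],"jaw": 60}]}}

```text
time_s: 1.6
tool_pos: [0.3995, 0.1658, 0.2006]
eef_rot: [-0.508, 0.493, 0.508, 0.491]
ft_force: [-0.3, 0.2, -0.6]
finger_gap: 0.701
```

Run:
```python
from h import *
st();c=cams.calibration("wrist");im=cams.camera("wrist");cv2.imwrite("pics/w1.png",im[...,::-1]);np.savez("w1.npz",**{k:np.array(c[k]) for k in "KRt"})
```

```text
t 1.6 tcp [0.3995 0.1658 0.2006] x [-0.0022 -0.0006 -1.    ] zyaw 91.84479910310397 F [-0.271   0.1958 -0.6269] M [ 0.0075 -0.0176  0.0244] gap 0.7008366435859015 q [ 0.2437 -0.0477 -0.4603  1.1605 -0.      0.2115]
```

View pics/w1.png

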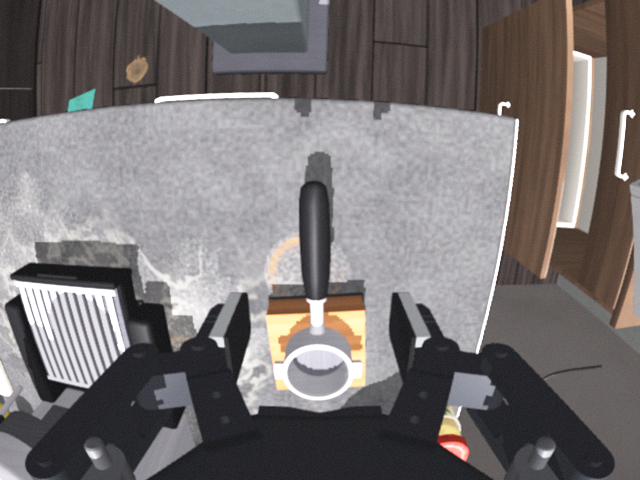

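The wrist view looks down with world +x towards the bottom of the image. The rim is at about (318,365), the lugs at (276,370) and (360,368), and the handle runs from (314,183) to (316,298).

Run:
```python
from h import *
im=cv2.imread("pics/w1.png");c=dict(np.load("w1.npz"))
hsv=cv2.cvtColor(im,cv2.COLOR_BGR2HSV)
for v in range(195,296,12):
    row=im[v].max(1);xs=[x for x in range(295,340) if row[x]<45];l,rr=min(xs),max(xs)
    print(v,l,rr,onz("wrist",((l+rr)/2,v),.05,c)[:2])
# rim: grey unsaturated region connected
m=((hsv[...,1]<60)&(hsv[...,2]>70)).astype(np.uint8)
for v in(350,358,366,374,382,390,396):
    print(v,"".join("#" if hsv[v,x,1]<60 else "." for x in range(262,374,2)))
big=cv2.resize(im[310:410,260:380],None,fx=6,fy=6,interpolation=cv2.INTER_CUBIC);cv2.imwrite("pics/w1c.png",big[:600])
```

```text
195 301 326 [0.3821 0.16  ]
207 300 327 [0.3921 0.1603]
219 328 328 [0.4018 0.1724]
231 327 328 [0.412  0.1724]
243 301 328 [0.4229 0.162 ]
255 327 328 [0.4332 0.1732]
267 326 326 [0.4442 0.1724]Traceback (most recent call last):
  File "<stdin>", line 5, in <module>
ValueError: min() iterable argument is empty
```

Run:
```python
from h import *
im=cv2.imread("pics/w1.png");c=dict(np.load("w1.npz"))
for v in range(195,292,12):
    row=im[v].max(1);xs=[x for x in range(297,335) if row[x]<75];l,rr=min(xs),max(xs)
    print(v,l,rr,onz("wrist",((l+rr)/2,v),.05,c)[:2])
big=cv2.resize(im[310:410,260:380],None,fx=6,fy=6,interpolation=cv2.INTER_CUBIC);cv2.imwrite("pics/w1c.png",big[:600])
```

```text
195 301 327 [0.3821 0.1604]
207 300 329 [0.392  0.1611]
219 300 329 [0.4021 0.1614]
231 300 329 [0.4124 0.1617]
243 301 329 [0.4228 0.1624]
255 301 329 [0.4336 0.1627]
267 302 328 [0.4445 0.163 ]
279 303 328 [0.4558 0.1637]
291 304 327 [0.4674 0.164 ]
```

View pics/w1c.png

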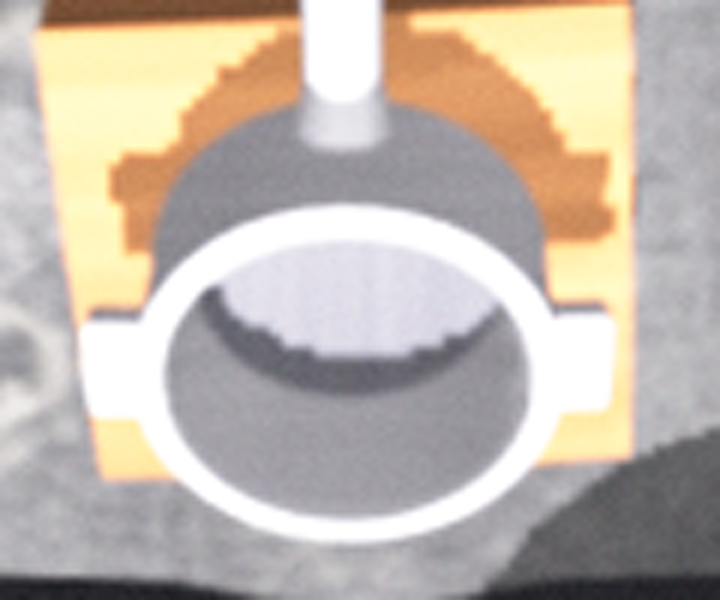

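Run:
```python
from h import *
c=dict(np.load("w1.npz"));f=lambda u,v,z:onz("wrist",(260+u/6-.4,310+v/6-.4),z,c)
P=[f(*p,.07) for p in((138,370),(560,370),(347,205),(347,543))]
for p in P:print(p[:2])
print("lugs",f(82,370,.066)[:2],f(614,362,.066)[:2])
plan([.427,.1625,.035],92.4)
```

```text
[0.5426 0.1358]
[0.5404 0.2008]
[0.5097 0.1671]
[0.5782 0.1691]
lugs [0.5464 0.1266] [0.542  0.2098]
shift mm in tool axes now [166.231  -26.8521  -4.3769] in goal axes [166.2483 -26.6999  -4.645 ] dr [-0.5349 -0.0063 -0.0379]
```

Request:
{"api": "servo_tool", "payload": {"series": [{"travel": [0,-14,-2.5],"dr": [-0.5,0,0],"jaw": 60},{"travel": [20,-13,-2],"dr": [0,0,0],"jaw": 60},{"travel": [30,0,0],"dr": [0,0,0],"jaw": 60},{"travel": [35,0,0],"dr": [0,0,0],"jaw": 60},{"travel": [35,0,0],"dr": [0,0,0],"jaw": 60},{"travel": [25,0,0],"dr": [0,0,0],"jaw": 60},{"travel": [18,0,0],"dr": [0,0,0],"jaw": 60},{"travel": [10,0,0],"dr": [0,0,0],"jaw": 60},{"travel": [0,0,0],"dr": [0,0,0],"jaw": 60}]}}

```text
time_s: 2.4
tool_pos: [0.4268, 0.1623, 0.0267]
eef_rot: [-0.51, 0.49, 0.511, 0.488]
ft_force: [-1.1, -0.3, 0.6]
finger_gap: 0.7
```

Request:
{"api": "servo_tool", "payload": {"series": [{"travel": [0,0,0],"dr": [0,0,0],"jaw": 10},{"travel": [0,0,0],"dr": [0,0,0],"jaw": 10},{"travel": [0,0,0],"dr": [0,0,0],"jaw": 10},{"travel": [0,0,0],"dr": [0,0,0],"jaw": 10},{"travel": [0,0,0],"dr": [0,0,0],"jaw": 10},{"travel": [0,0,0],"dr": [0,0,0],"jaw": 10},{"travel": [0,0,0],"dr": [0,0,0],"jaw": 10},{"travel": [0,0,0],"dr": [0,0,0],"jaw": 10}]}}

```text
time_s: 3.07
tool_pos: [0.4294, 0.1631, 0.0294]
eef_rot: [0.512, -0.488, -0.51, -0.49]
ft_force: [1.4, 1.3, 5.7]
finger_gap: 0.268
```

Run:
```python
from h import *
st()
```

```text
t 3.0667 tcp [0.4294 0.1631 0.0294] x [ 0.0037  0.0009 -1.    ] zyaw 92.51446602370534 F [1.3628 1.3166 5.7151] M [ 0.1613 -0.6256  0.1346] gap 0.26766992016119673 q [ 0.222   0.1923 -0.6175  0.7572  0.0001  0.1782]
```

Request:
{"api": "servo_tool", "payload": {"series": [{"travel": [-4,0,0],"dr": [0,0,0],"jaw": 10},{"travel": [-8,0,0],"dr": [0,0,0],"jaw": 10},{"travel": [-10,0,0],"dr": [0,0,0],"jaw": 10},{"travel": [-14,0,0],"dr": [0,0,0],"jaw": 10},{"travel": [-14,0,0],"dr": [0,0,0],"jaw": 10},{"travel": [-14,0,0],"dr": [0,0,0],"jaw": 10},{"travel": [-10,0,0],"dr": [0,0,0],"jaw": 10},{"travel": [0,0,0],"dr": [0,0,0],"jaw": 10},{"travel": [0,0,0],"dr": [0,0,0],"jaw": 10}]}}

```text
time_s: 3.82
tool_pos: [0.4267, 0.1624, 0.102]
eef_rot: [-0.511, 0.489, 0.511, 0.489]
ft_force: [-0.9, 0.9, -3.3]
finger_gap: 0.269
```

Run:
```python
from h import *
st();c=cams.calibration("wrist");im=cams.camera("wrist");cv2.imwrite("pics/w2.png",im[...,::-1]);np.savez("w2.npz",**{k:np.array(c[k]) for k in "KRt"})
b=cv2.resize(im[240:480,160:480,::-1],(800,600),interpolation=cv2.INTER_CUBIC);cv2.imwrite("pics/w2c.png",b)
```

```text
t 3.8167 tcp [0.4267 0.1624 0.102 ] x [-0.0013 -0.0002 -1.    ] zyaw 92.50512742424165 F [-0.8959  0.8836 -3.2938] M [-0.0301  0.2963  0.0364] gap 0.26893965985453955 q [ 0.222   0.0916 -0.5462  0.9343  0.      0.1782]
```

View pics/w2c.png

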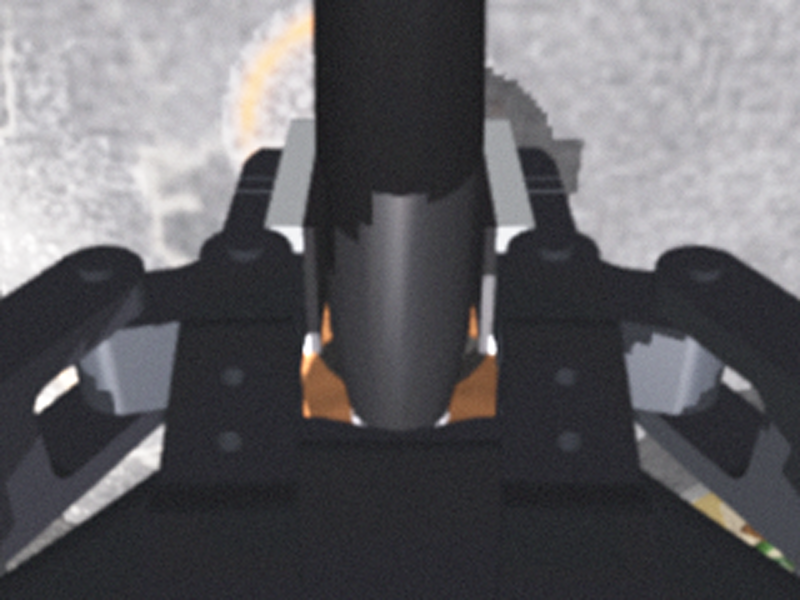

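Request:
{"api": "servo_tool", "payload": {"series": [{"travel": [0,0,0],"dr": [2.3,0,0],"jaw": 10},{"travel": [0,0,0],"dr": [4.3,0,0],"jaw": 10},{"travel": [0,0,0],"dr": [4.8,0,0],"jaw": 10},{"travel": [0,0,0],"dr": [4.8,0,0],"jaw": 10},{"travel": [0,0,0],"dr": [4.8,0,0],"jaw": 10},{"travel": [0,0,0],"dr": [4.8,0,0],"jaw": 10},{"travel": [0,0,0],"dr": [4.8,0,0],"jaw": 10},{"travel": [0,0,0],"dr": [4.8,0,0],"jaw": 10},{"travel": [0,0,0],"dr": [4.8,0,0],"jaw": 10},{"travel": [0,0,0],"dr": [4.8,0,0],"jaw": 10},{"travel": [0,0,0],"dr": [4.3,0,0],"jaw": 10},{"travel": [0,0,0],"dr": [2.7,0,0],"jaw": 10}]}}

```text
time_s: 4.87
tool_pos: [0.426, 0.1625, 0.1008]
eef_rot: [-0.243, 0.665, 0.244, 0.663]
ft_force: [1.1, -0.1, -3.5]
finger_gap: 0.27
```

Run:
```python
from h import *
st();plan([.445,.107,.102],40.5)
```

```text
t 4.8667 tcp [0.426  0.1625 0.1008] x [-0.0034 -0.     -1.    ] zyaw 40.31351918824218 F [ 1.0651 -0.1059 -3.516 ] M [ 0.2796  0.2464 -0.0077] gap 0.2700087605629198 q [ 0.2219  0.0932 -0.5473  0.9336  0.0007  1.0891]
shift mm in tool axes now [ -1.2552 -54.577  -21.4167] in goal axes [ -1.1927 -54.5096 -21.5912] dr [-0.1866 -0.1495 -0.1246]
```

Request:
{"api": "servo_tool", "payload": {"series": [{"travel": [0,-10,-4],"dr": [0,0,0],"jaw": 10},{"travel": [0,-18,-7],"dr": [0,0,0],"jaw": 10},{"travel": [0,-18,-7],"dr": [0,0,0],"jaw": 10},{"travel": [0,-8,-3],"dr": [0,0,0],"jaw": 10},{"travel": [0,0,0],"dr": [0,0,0],"jaw": 10},{"travel": [0,0,0],"dr": [0,0,0],"jaw": 10},{"travel": [0,0,0],"dr": [0,0,0],"jaw": 10}]}}

```text
time_s: 5.45
tool_pos: [0.446, 0.1081, 0.1019]
eef_rot: [-0.244, 0.664, 0.245, 0.663]
ft_force: [0.2, 0.6, -3.2]
finger_gap: 0.263
```

Run:
```python
from h import *
st();np.save("s3.npy",r.sense()["tool_pos"])
for n in("scene","top"):cv2.imwrite(f"pics/{n}3.png",cams.camera(n)[...,::-1])
from h import *
# predicted rim pixel
b=np.array([.52,.02,.144])
o=[]
for n in("scene","top"):
    c=cams.calibration(n);q=np.array(c["R"])@b+c["t"];q=np.array(c["K"])@q;u,v=q[:2]/q[2];print(n,u,v);o.append((int(u),int(v)))
a=cv2.imread("pics/scene3.png");(u,v)=o[0];a=a[v-60:v+90,u-60:u+40]
t=cv2.imread("pics/top3.png");(u2,v2)=o[1];t=t[v2-70:v2+80,u2-30:u2+70]
print("scene off",u-60,v-60,"top off",u2-30,v2-70)
cv2.imwrite("pics/c3.png",cv2.resize(np.hstack([a,t]),None,fx=4,fy=4,interpolation=cv2.INTER_CUBIC))
```

```text
t 5.45 tcp [0.446  0.1081 0.1019] x [-0.0014  0.0006 -1.    ] zyaw 40.519998829337844 F [ 0.224   0.6397 -3.1588] M [0.253  0.2227 0.016 ] gap 0.2631397183074969 q [ 0.0964  0.0958 -0.5418  0.9346  0.0007  0.96  ]
scene 307.13798367725406 255.79699774707387
top 310.7366017062137 258.56618399763596
scene off 247 195 top off 280 188
```

View pics/c3.png

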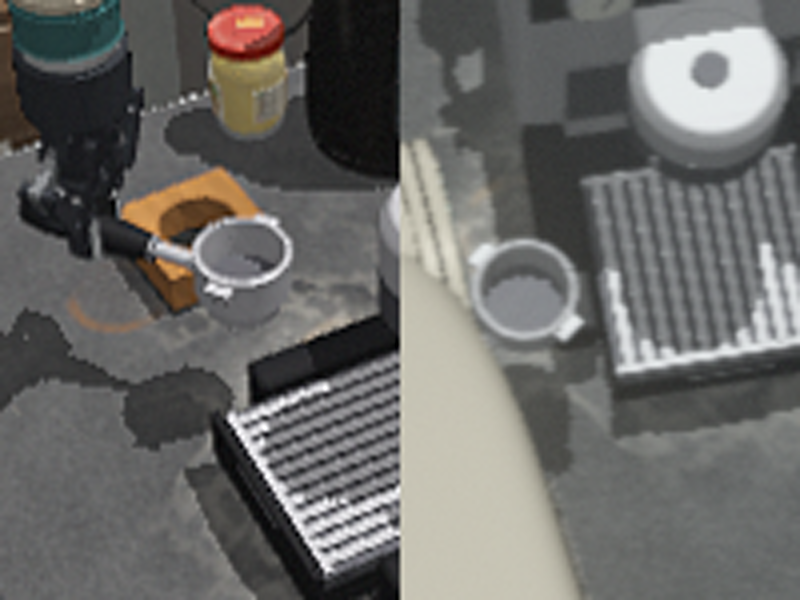

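The right half (top view) shows the rim at crop (525,290) with lugs at (486,257) and (570,325). In the left half (scene view) the rim is at (243,251). The portafilter hangs roughly level.

Run:
```python
from h import *
t=lambda u,v:ray("top",(280+(u-400)/4-.4,188+v/4-.4)); s=lambda u,v:ray("scene",(247+u/4-.4,195+v/4-.4))
rim=tri([t(525,290),s(243,251)]);print(rim)
print("lugA",tri([t(486,257),s(266,222)]),"lugB",tri([t(570,325),s(217,289)]))
nose=tri([ray("top",(280+310/4-.4,188+70/4-.4)),ray("scene",S(379,259))]);print(nose)
tn=lambda p:onz("top",p,.24)
p=(280+310/4-.4,188+70/4-.4)
rt=onz("top",(280+125/4-.4,188+290/4-.4),.144)
print("rim top@.144",rt,"nose top@.24",tn(p))
rs=onz("scene",(247+243/4-.4,195+251/4-.4),.144);print("rim scene@.144",rs,"nose scene",onz("scene",S(379,259),.24))
# automatic dark-disc centroid of nose
im=cv2.imread("pics/top0.png");g=cv2.cvtColor(im,cv2.COLOR_BGR2GRAY).astype(float)
y,x=np.mgrid[196:216,347:368];w=np.clip(190-g[196:216,347:368],0,90);k=(x-357.3)**2+(y-205.3)**2<49
print("disc",(x*w*k).sum()/(w*k).sum(),(y*w*k).sum()/(w*k).sum())
im=cv2.imread("pics/scene0.png");g=cv2.cvtColor(im,cv2.COLOR_BGR2GRAY).astype(float)
y,x=np.mgrid[238:255,352:372];w=np.clip(190-g[238:255,352:372],0,90);k=(x-361.3)**2+(y-246.3)**2<49
print("disc s",(x*w*k).sum()/(w*k).sum(),(y*w*k).sum()/(w*k).sum())
```

```text
(array([0.519 , 0.0199, 0.1381]), [np.float64(1.3), np.float64(1.3)])
lugA (array([0.5452, 0.0412, 0.1362]), [np.float64(1.7), np.float64(1.7)]) lugB (array([ 0.4909, -0.0047,  0.1372]), [np.float64(0.3), np.float64(0.3)])
(array([ 0.6099, -0.1068,  0.24  ]), [np.float64(0.8), np.float64(0.8)])
rim top@.144 [0.516  0.0203 0.144 ] nose top@.24 [ 0.6091 -0.1066  0.24  ]
rim scene@.144 [0.518  0.0142 0.144 ] nose scene [ 0.6108 -0.1067  0.24  ]
disc 357.04783258594915 205.10762331838566
disc s 361.06275089795054 245.83604479188676
```

Run:
```python
from h import *
plan([.537,-.0178,.102],40.5)
```

```text
shift mm in tool axes now [  -0.0457 -154.9819  -13.0552] in goal axes [   0.0701 -154.9966  -12.8786] dr [ 0.0653 -0.0199 -0.0445]
```

Request:
{"api": "servo_tool", "payload": {"series": [{"travel": [0,-10,-1],"dr": [0,0,0],"jaw": 10},{"travel": [0,-20,-2],"dr": [0,0,0],"jaw": 10},{"travel": [0,-20,-2],"dr": [0,0,0],"jaw": 10},{"travel": [0,-20,-2],"dr": [0,0,0],"jaw": 10},{"travel": [0,-20,-2],"dr": [0,0,0],"jaw": 10},{"travel": [0,-20,-1],"dr": [0,0,0],"jaw": 10},{"travel": [0,-20,-1],"dr": [0,0,0],"jaw": 10},{"travel": [0,-15,-1],"dr": [0,0,0],"jaw": 10},{"travel": [0,-10,-1],"dr": [0,0,-1.2],"jaw": 10},{"travel": [0,0,0],"dr": [0,0,0],"jaw": 10},{"travel": [0,0,0],"dr": [0,0,0],"jaw": 10},{"travel": [0,0,0],"dr": [0,0,0],"jaw": 10}]}}

```text
time_s: 6.55
tool_pos: [0.5362, -0.0175, 0.1019]
eef_rot: [-0.252, 0.661, 0.239, 0.665]
ft_force: [0.2, 0.5, -3.9]
finger_gap: 0.265
```

Run:
```python
from h import *
st();plan([.537,-.0178,.102],40.5)
for n in("scene","top"):cv2.imwrite(f"pics/{n}4.png",cams.camera(n)[...,::-1])
a=cv2.imread("pics/scene4.png")[200:320,290:410]
cv2.imwrite("pics/c4.png",cv2.resize(a,None,fx=5,fy=5,interpolation=cv2.INTER_CUBIC))
```

```text
t 6.55 tcp [ 0.5362 -0.0175  0.1019] x [ 0.0118 -0.0152 -0.9998] zyaw 40.556437241386874 F [ 0.1753  0.4873 -3.86  ] M [ 0.2732  0.2393 -0.0312] gap 0.264813343488331 q [-0.1459  0.2172 -0.3948  0.9449 -0.0133  0.7169]
shift mm in tool axes now [-0.0515 -0.7419  0.4313] in goal axes [-0.0654 -0.7404  0.4321] dr [ 0.0569 -0.049   1.1013]
```

View pics/c4.png

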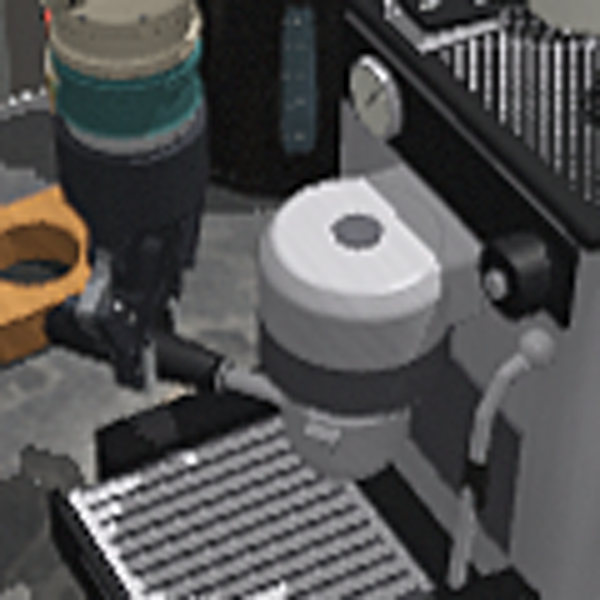

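The scene crop shows the bowl centred under the bell, within about 1 mm, with the rim still below the mouth. I'll raise it in steps and watch the force.

Request:
{"api": "servo_tool", "payload": {"series": [{"travel": [-3,-0.7,0.4],"dr": [0,0,0],"jaw": 10},{"travel": [-4,-0.1,0],"dr": [0,0,0],"jaw": 10},{"travel": [-4,-0.1,0],"dr": [0,0,0],"jaw": 10},{"travel": [-4,-0.1,0],"dr": [0,0,0],"jaw": 10},{"travel": [-3,-0.1,0],"dr": [0,0,0],"jaw": 10},{"travel": [-2,0,0],"dr": [0,0,0],"jaw": 10},{"travel": [0,0,0],"dr": [0,0,0],"jaw": 10}]}}

```text
time_s: 7.23
tool_pos: [0.5388, -0.0187, 0.1231]
eef_rot: [-0.252, 0.66, 0.238, 0.666]
ft_force: [1.0, 0.9, -3.4]
finger_gap: 0.267
```

Request:
{"api": "servo_tool", "payload": {"series": [{"travel": [-2,0,0],"dr": [0,0,0],"jaw": 10},{"travel": [-2,0,0],"dr": [0,0,0],"jaw": 10},{"travel": [-1,0,0],"dr": [0,0,0],"jaw": 10},{"travel": [0,0,0],"dr": [0,0,0],"jaw": 10}]}}

```text
time_s: 7.57
tool_pos: [0.5383, -0.0186, 0.1276]
eef_rot: [-0.252, 0.661, 0.238, 0.666]
ft_force: [0.1, -0.6, -3.7]
finger_gap: 0.266
```

Run:
```python
from h import *
st()
```

```text
t 7.5667 tcp [ 0.5383 -0.0186  0.1276] x [ 0.014  -0.016  -0.9998] zyaw 40.50840474857605 F [ 0.0824 -0.572  -3.6927] M [ 0.2601  0.2228 -0.024 ] gap 0.26635335078887395 q [-0.1471  0.1931 -0.3639  0.9977 -0.0137  0.7166]
```

Request:
{"api": "servo_tool", "payload": {"series": [{"travel": [-1,0.5,0],"dr": [0,0,0],"jaw": 10},{"travel": [-1.5,0,0],"dr": [0,0,0],"jaw": 10},{"travel": [-1,0,0],"dr": [0,0,0],"jaw": 10},{"travel": [0,0,0],"dr": [0,0,0],"jaw": 10},{"travel": [0,0,0],"dr": [0,0,0],"jaw": 10}]}}

```text
time_s: 7.98
tool_pos: [0.5379, -0.0181, 0.1309]
eef_rot: [-0.252, 0.661, 0.238, 0.666]
ft_force: [-0.2, 0.4, -3.1]
finger_gap: 0.271
```

Request:
{"api": "servo_tool", "payload": {"series": [{"travel": [-1,0,0],"dr": [0,0,0],"jaw": 10},{"travel": [-1,0,0],"dr": [0,0,0],"jaw": 10},{"travel": [0,0,0],"dr": [0,0,0],"jaw": 10},{"travel": [0,0,0],"dr": [0,0,0],"jaw": 10}]}}

```text
time_s: 8.32
tool_pos: [0.5378, -0.0181, 0.1329]
eef_rot: [-0.252, 0.661, 0.238, 0.666]
ft_force: [0.2, -0.2, -3.6]
finger_gap: 0.266
```

Run:
```python
from h import *
st()
```

```text
t 8.3167 tcp [ 0.5378 -0.0181  0.1329] x [ 0.0138 -0.016  -0.9998] zyaw 40.50896976254311 F [ 0.1976 -0.2294 -3.6293] M [0.2797 0.2362 0.0481] gap 0.2656944665652578 q [-0.1463  0.1873 -0.3586  1.009  -0.0138  0.7174]
```

Request:
{"api": "servo_tool", "payload": {"series": [{"travel": [-1,0,0],"dr": [0,0,0],"jaw": 10},{"travel": [-0.5,0,0],"dr": [0,0,0],"jaw": 10},{"travel": [0,0,0],"dr": [0,0,0],"jaw": 10},{"travel": [0,0,0],"dr": [0,0,0],"jaw": 10}]}}

```text
time_s: 8.65
tool_pos: [0.5378, -0.0181, 0.1344]
eef_rot: [-0.252, 0.661, 0.238, 0.666]
ft_force: [0.4, -0.2, -3.1]
finger_gap: 0.27
```

Request:
{"api": "servo_tool", "payload": {"series": [{"travel": [-1,0,0],"dr": [0,0,0],"jaw": 10},{"travel": [-0.5,0,0],"dr": [0,0,0],"jaw": 10},{"travel": [0,0,0],"dr": [0,0,0],"jaw": 10},{"travel": [0,0,0],"dr": [0,0,0],"jaw": 10}]}}

```text
time_s: 8.98
tool_pos: [0.5378, -0.0181, 0.1359]
eef_rot: [-0.252, 0.661, 0.238, 0.666]
ft_force: [0.1, -0.4, -4.0]
finger_gap: 0.268
```

Run:
```python
from h import *
st()
```

```text
t 8.9833 tcp [ 0.5378 -0.0181  0.1359] x [ 0.0138 -0.016  -0.9998] zyaw 40.50926966586313 F [ 0.0913 -0.4403 -4.0002] M [ 0.2982  0.1999 -0.0285] gap 0.26786908080637495 q [-0.1462  0.1843 -0.3552  1.0153 -0.0138  0.7175]
```

Request:
{"api": "servo_tool", "payload": {"series": [{"travel": [-0.5,0,0],"dr": [0,0,0],"jaw": 10},{"travel": [-0.5,0,0],"dr": [0,0,0],"jaw": 10},{"travel": [0,0,0],"dr": [0,0,0],"jaw": 10},{"travel": [0,0,0],"dr": [0,0,0],"jaw": 10}]}}

```text
time_s: 9.32
tool_pos: [0.5375, -0.018, 0.1366]
eef_rot: [-0.252, 0.661, 0.238, 0.666]
ft_force: [0.6, -0.5, -5.2]
finger_gap: 0.265
```

Request:
{"api": "servo_tool", "payload": {"series": [{"travel": [-0.5,0,0],"dr": [0,0,0],"jaw": 10},{"travel": [-0.5,0,0],"dr": [0,0,0],"jaw": 10},{"travel": [0,0,0],"dr": [0,0,0],"jaw": 10},{"travel": [0,0,0],"dr": [0,0,0],"jaw": 10}]}}

```text
time_s: 9.65
tool_pos: [0.5373, -0.0179, 0.1375]
eef_rot: [-0.252, 0.661, 0.238, 0.666]
ft_force: [0.3, -0.3, -7.3]
finger_gap: 0.268
```

Run:
```python
from h import *
st()
```

```text
t 9.65 tcp [ 0.5373 -0.0179  0.1375] x [ 0.0128 -0.0156 -0.9998] zyaw 40.50998658390114 F [ 0.2803 -0.287  -7.2532] M [0.4875 0.2916 0.067 ] gap 0.2676761413418824 q [-0.1462  0.1827 -0.3534  1.0197 -0.0135  0.7175]
```

Request:
{"api": "servo_tool", "payload": {"series": [{"travel": [-0.3,0,0],"dr": [0,0,-0.5],"jaw": 10},{"travel": [-0.2,0,0],"dr": [0,0,-0.5],"jaw": 10},{"travel": [0,0,0],"dr": [0,0,0],"jaw": 10},{"travel": [0,0,0],"dr": [0,0,0],"jaw": 10}]}}

```text
time_s: 9.98
tool_pos: [0.5374, -0.018, 0.1383]
eef_rot: [-0.258, 0.659, 0.232, 0.668]
ft_force: [0.9, -0.0, -7.3]
finger_gap: 0.267
```

Run:
```python
from h import *
st()
# arc plan about axis: 12 steps of 4.2deg, bowl at TCP + 115mm along -y(tool); rotating portafilter about bowl
s=r.sense();R=Ro.from_quat(s["eef_rot"]).as_matrix();print("bowl est",s["tool_pos"]-R[:,1]*.1148,R)
```

```text
t 9.9833 tcp [ 0.5374 -0.018   0.1383] x [ 0.0248 -0.0295 -0.9993] zyaw 40.50921034125102 F [ 0.8807 -0.0121 -7.3282] M [0.4734 0.3607 0.0178] gap 0.2673835877683219 q [-0.1396  0.1738 -0.3629  1.0055 -0.0258  0.7238]
bowl est [ 0.6119 -0.1052  0.1427] [[ 0.0248 -0.6491  0.7603]
 [-0.0295  0.7597  0.6496]
 [-0.9993 -0.0385 -0.0003]]
```

Request:
{"api": "servo_tool", "payload": {"series": [{"travel": [-0.1,-0.08,-4.2],"dr": [-2.1,-0.08,0],"jaw": 10},{"travel": [-0.1,-0.08,-4.2],"dr": [-2.1,-0.08,0],"jaw": 10},{"travel": [-0.1,-0.08,-4.2],"dr": [-2.1,-0.08,0],"jaw": 10},{"travel": [-0.1,-0.08,-4.2],"dr": [-2.1,-0.08,0],"jaw": 10},{"travel": [0,0,0],"dr": [0,0,0],"jaw": 10},{"travel": [0,0,0],"dr": [0,0,0],"jaw": 10}]}}

```text
time_s: 10.48
tool_pos: [0.5255, -0.0295, 0.1386]
eef_rot: [-0.305, 0.638, 0.28, 0.649]
ft_force: [1.2, 1.3, -7.6]
finger_gap: 0.267
```

Run:
```python
from h import *
st()
s=r.sense();R=Ro.from_quat(s["eef_rot"]).as_matrix();print("bowl est",s["tool_pos"]-R[:,1]*.1148)
```

```text
t 10.4833 tcp [ 0.5255 -0.0295  0.1386] x [ 0.0286 -0.0244 -0.9993] zyaw 48.87454266931862 F [ 1.2022  1.2509 -7.5934] M [0.6701 0.3662 0.1572] gap 0.2667349572439757 q [-0.1681  0.1515 -0.3892  0.9979 -0.0193  0.5494]
bowl est [ 0.6119 -0.1049  0.1429]
```

Request:
{"api": "servo_tool", "payload": {"series": [{"travel": [-0.2,-0.16,-6],"dr": [-3,-0.12,0],"jaw": 10},{"travel": [-0.2,-0.16,-6],"dr": [-3,-0.12,0],"jaw": 10},{"travel": [-0.2,-0.16,-6],"dr": [-3,-0.12,0],"jaw": 10},{"travel": [-0.2,-0.16,-6],"dr": [-3,-0.12,0],"jaw": 10},{"travel": [-0.2,-0.16,-6],"dr": [-3,-0.12,0],"jaw": 10},{"travel": [0,0,0],"dr": [0,0,0],"jaw": 10},{"travel": [0,0,0],"dr": [0,0,0],"jaw": 10}]}}

```text
time_s: 11.07
tool_pos: [0.5095, -0.0546, 0.1403]
eef_rot: [-0.386, 0.593, 0.362, 0.607]
ft_force: [0.7, 2.8, -3.9]
finger_gap: 0.271
```

Run:
```python
from h import *
st()
s=r.sense();R=Ro.from_quat(s["eef_rot"]).as_matrix();print("bowl est",s["tool_pos"]-R[:,1]*.1148)
```

```text
t 11.0667 tcp [ 0.5095 -0.0546  0.1403] x [ 0.0353 -0.0166 -0.9992] zyaw 63.86145685268446 F [ 0.6969  2.7958 -3.9354] M [0.5272 0.3418 0.3961] gap 0.27091428148888586 q [-0.2282  0.1212 -0.4209  0.9905 -0.0082  0.2278]
bowl est [ 0.6124 -0.1051  0.1447]
```

Request:
{"api": "servo_tool", "payload": {"series": [{"travel": [-0.2,-0.16,-6],"dr": [-3,-0.12,0],"jaw": 10},{"travel": [-0.2,-0.16,-6],"dr": [-3,-0.12,0],"jaw": 10},{"travel": [-0.1,-0.16,-6],"dr": [-3,-0.12,0],"jaw": 10},{"travel": [-0.1,-0.16,-6],"dr": [-3,-0.12,0],"jaw": 10},{"travel": [0,-0.16,-6],"dr": [-3,-0.12,0],"jaw": 10},{"travel": [0,0,0],"dr": [0,0,0],"jaw": 10},{"travel": [0,0,0],"dr": [0,0,0],"jaw": 10}]}}

```text
time_s: 11.65
tool_pos: [0.4992, -0.083, 0.1405]
eef_rot: [-0.459, 0.538, 0.439, 0.555]
ft_force: [-3.9, 2.4, -2.1]
finger_gap: 0.265
```

Run:
```python
from h import *
st()
s=r.sense();R=Ro.from_quat(s["eef_rot"]).as_matrix();print("bowl est",s["tool_pos"]-R[:,1]*.1148)
```

```text
t 11.65 tcp [ 0.4992 -0.083   0.1405] x [ 0.0369 -0.0074 -0.9993] zyaw 78.84139144563042 F [-3.8631  2.4005 -2.0563] M [0.2465 0.5343 0.4194] gap 0.2647657240322467 q [-0.2947  0.1098 -0.4335  0.99    0.0036 -0.0999]
bowl est [ 0.6118 -0.1052  0.1448]
```

Request:
{"api": "servo_tool", "payload": {"series": [{"travel": [0,-0.16,-6],"dr": [-3,-0.12,0],"jaw": 10},{"travel": [0,-0.16,-6],"dr": [-3,-0.12,0],"jaw": 10},{"travel": [0,-0.16,-6],"dr": [-3,-0.12,0],"jaw": 10},{"travel": [0,-0.1,-4.4],"dr": [-2.2,-0.09,0],"jaw": 10},{"travel": [0,0,0],"dr": [0,0,0],"jaw": 10},{"travel": [0,0,0],"dr": [0,0,0],"jaw": 10}]}}

```text
time_s: 12.15
tool_pos: [0.498, -0.1053, 0.1406]
eef_rot: [0.51, -0.49, -0.49, -0.51]
ft_force: [-0.5, 1.5, -3.4]
finger_gap: 0.267
```

Run:
```python
from h import *
st()
s=r.sense();R=Ro.from_quat(s["eef_rot"]).as_matrix();print("bowl est",s["tool_pos"]-R[:,1]*.1148)
for n in("scene","top"):cv2.imwrite(f"pics/{n}5.png",cams.camera(n)[...,::-1])
a=cv2.imread("pics/scene5.png")[190:340,280:430]
b=cv2.imread("pics/top5.png")[170:320,300:410]
cv2.imwrite("pics/c5.png",cv2.resize(np.hstack([a,b[:, :50+0]] if 0 else [a]),None,fx=4,fy=4,interpolation=cv2.INTER_CUBIC))
```

```text
t 12.15 tcp [ 0.498  -0.1053  0.1406] x [ 0.0394  0.0005 -0.9992] zyaw 90.05219857675316 F [-0.5024  1.5334 -3.4276] M [0.3826 0.213  0.4201] gap 0.2669762744289461 q [-0.3434  0.1145 -0.4278  0.9916  0.0138 -0.3441]
bowl est [ 0.6127 -0.1052  0.1451]
```

Request:
{"api": "servo_tool", "payload": {"series": [{"travel": [0,0,-1.5],"dr": [-0.75,0,0],"jaw": 10},{"travel": [0,0,0],"dr": [0,0,0],"jaw": 10},{"travel": [0,0,0],"dr": [0,0,0],"jaw": 10}]}}

```text
time_s: 12.5
tool_pos: [0.498, -0.1066, 0.1406]
eef_rot: [0.513, -0.486, -0.494, -0.506]
ft_force: [0.6, 3.5, -3.2]
finger_gap: 0.267
```

Request:
{"api": "servo_tool", "payload": {"series": [{"travel": [0,0,-1.5],"dr": [-0.75,0,0],"jaw": 10},{"travel": [0,0,0],"dr": [0,0,0],"jaw": 10},{"travel": [0,0,0],"dr": [0,0,0],"jaw": 10}]}}

```text
time_s: 12.75
tool_pos: [0.4981, -0.1081, 0.1406]
eef_rot: [0.517, -0.482, -0.497, -0.503]
ft_force: [1.4, 4.4, -4.1]
finger_gap: 0.267
```

Run:
```python
from h import *
st()
```

```text
t 12.75 tcp [ 0.4981 -0.1081  0.1406] x [ 0.0401  0.002  -0.9992] zyaw 91.6521204259187 F [ 1.4104  4.4043 -4.0683] M [ 0.9083 -0.3505  0.1595] gap 0.2673058507852788 q [-0.3496  0.1156 -0.4266  0.9916  0.0156 -0.3781]
```

Request:
{"api": "servo_tool", "payload": {"series": [{"travel": [0,0,0],"dr": [0,0,0],"jaw": 30},{"travel": [0,0,0],"dr": [0,0,0],"jaw": 45},{"travel": [0,0,0],"dr": [0,0,0],"jaw": 60},{"travel": [0,0,0],"dr": [0,0,0],"jaw": 60},{"travel": [0,0,0],"dr": [0,0,0],"jaw": 60},{"travel": [0,0,0],"dr": [0,0,0],"jaw": 60}]}}

```text
time_s: 13.25
tool_pos: [0.4977, -0.1087, 0.1406]
eef_rot: [0.517, -0.483, -0.497, -0.502]
ft_force: [-0.5, 0.5, -0.4]
finger_gap: 0.704
```

Run:
```python
from h import *
st()
s=r.sense();plan(s["tool_pos"]+[0,0,.15],90)
```

```text
t 13.25 tcp [ 0.4977 -0.1087  0.1406] x [ 0.0391  0.0004 -0.9992] zyaw 91.62689699260942 F [-0.5316  0.4574 -0.3783] M [ 0.0163  0.1197 -0.0198] gap 0.703968728547565 q [-0.35    0.1154 -0.4267  0.9921  0.0138 -0.3782]
shift mm in tool axes now [-149.8855   -5.8597   -0.1005] in goal axes [-150.    0.    0.] dr [ 1.6274 -0.0066  2.2392]
```

Request:
{"api": "servo_tool", "payload": {"series": [{"travel": [-12,-0.5,0],"dr": [0,0,0],"jaw": 60},{"travel": [-30,-1.2,0],"dr": [0,0,0],"jaw": 60},{"travel": [-36,-1.4,0],"dr": [0,0,0],"jaw": 30},{"travel": [-30,-1.2,0],"dr": [0,0,0],"jaw": 0},{"travel": [0,20,20],"dr": [1.6,0,2.2],"jaw": 0},{"travel": [0,30,30],"dr": [0,0,0],"jaw": 0},{"travel": [0,15,15],"dr": [0,0,0],"jaw": 0},{"travel": [0,0,0],"dr": [0,0,0],"jaw": 0},{"travel": [0,0,0],"dr": [0,0,0],"jaw": 0}]}}

```text
time_s: 14.0
tool_pos: [0.4322, -0.0441, 0.2479]
eef_rot: [0.501, -0.499, -0.5, -0.5]
ft_force: [0.1, 0.2, -0.9]
finger_gap: 0.004
```

Run:
```python
from h import *
st()
for n in("scene","top"):cv2.imwrite(f"pics/{n}6.png",cams.camera(n)[...,::-1])
a=cv2.imread("pics/scene6.png")[190:340,250:410]
b=cv2.imread("pics/top6.png")[180:330,315:415]
o=np.hstack([a,b]);o=cv2.resize(o,None,fx=3,fy=3,interpolation=cv2.INTER_CUBIC);print(o.shape);cv2.imwrite("pics/c6.png",o)
```

```text
t 14.0 tcp [ 0.4322 -0.0441  0.2479] x [ 0.0013 -0.0002 -1.    ] zyaw 90.11455237318624 F [ 0.1403  0.1926 -0.8547] M [-0.0925 -0.0098 -0.0153] gap 0.0040776416773166775 q [-0.2509 -0.0772 -0.3854  1.2612  0.0001 -0.2529]
(450, 780, 3)
```

View pics/c6.png

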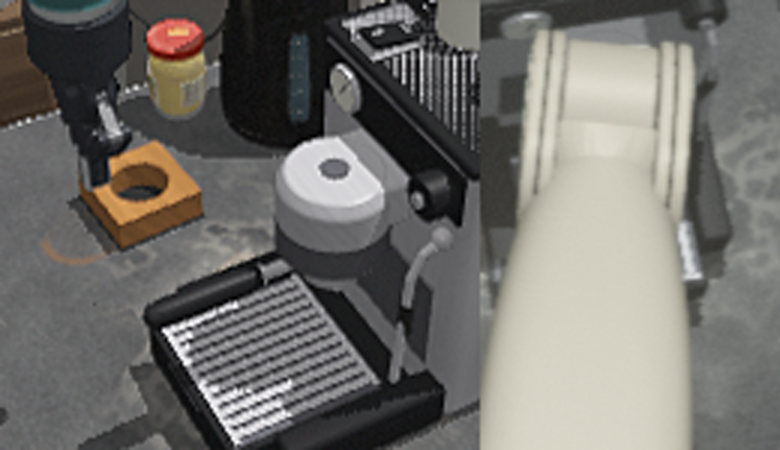

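The scene crop shows the portafilter seated in the bell with its handle pointing out of the front (crop (150,308) to (290,262)), and the tray is still out. I'll push the tray beside the handle with the tool leaning left.

Request:
{"api": "servo_tool", "payload": {"series": [{"travel": [0,0,0],"dr": [0,5,0],"jaw": 0},{"travel": [0,0,0],"dr": [0,5,0],"jaw": 0},{"travel": [0,0,0],"dr": [0,5,0],"jaw": 0},{"travel": [25,0,5],"dr": [0,0,0],"jaw": 0},{"travel": [35,-1,7],"dr": [0,0,0],"jaw": 0},{"travel": [35,-1,7],"dr": [0,0,0],"jaw": 0},{"travel": [35,-1,7],"dr": [0,0,0],"jaw": 0},{"travel": [35,0,7],"dr": [0,0,0],"jaw": 0},{"travel": [30,0,5],"dr": [0,0,0],"jaw": 0},{"travel": [15,0,3],"dr": [0,0,0],"jaw": 0},{"travel": [0,0,0],"dr": [0,0,0],"jaw": 0}]}}

```text
time_s: 15.02
tool_pos: [0.4326, -0.0595, 0.0303]
eef_rot: [-0.559, 0.563, 0.433, 0.429]
ft_force: [-0.7, -0.3, 0.5]
finger_gap: -0.001
```

Request:
{"api": "servo_tool", "payload": {"series": [{"travel": [0,-8,0],"dr": [0,0,0],"jaw": 0},{"travel": [0,-8,0],"dr": [0,0,0],"jaw": 0},{"travel": [0,-6,0],"dr": [0,0,0],"jaw": 0},{"travel": [0,-6,0],"dr": [0,0,0],"jaw": 0},{"travel": [0,-6,0],"dr": [0,0,0],"jaw": 0},{"travel": [0,-6,0],"dr": [0,0,0],"jaw": 0},{"travel": [0,-6,0],"dr": [0,0,0],"jaw": 0}]}}

```text
time_s: 15.6
tool_pos: [0.4824, -0.059, 0.0347]
eef_rot: [0.561, -0.56, -0.431, -0.431]
ft_force: [-3.2, 0.5, 3.2]
finger_gap: -0.003
```

Request:
{"api": "servo_tool", "payload": {"series": [{"travel": [0,-4,0],"dr": [0,0,0],"jaw": 0},{"travel": [0,-3,0],"dr": [0,0,0],"jaw": 0},{"travel": [0,-2,0],"dr": [0,0,0],"jaw": 0},{"travel": [0,-2,0],"dr": [0,0,0],"jaw": 0},{"travel": [0,0,0],"dr": [0,0,0],"jaw": 0}]}}

```text
time_s: 16.02
tool_pos: [0.4931, -0.0589, 0.0341]
eef_rot: [0.561, -0.56, -0.431, -0.431]
ft_force: [-1.2, 0.9, 0.2]
finger_gap: 0.002
```

Request:
{"api": "servo_tool", "payload": {"series": [{"travel": [0,-2,0],"dr": [0,0,0],"jaw": 0},{"travel": [0,-2,0],"dr": [0,0,0],"jaw": 0},{"travel": [0,0,0],"dr": [0,0,0],"jaw": 0}]}}

```text
time_s: 16.27
tool_pos: [0.4969, -0.0589, 0.0341]
eef_rot: [0.561, -0.56, -0.431, -0.431]
ft_force: [-1.7, 1.8, 0.5]
finger_gap: -0.0
```

Request:
{"api": "servo_tool", "payload": {"series": [{"travel": [0,-2,0],"dr": [0,0,0],"jaw": 0},{"travel": [0,-1,0],"dr": [0,0,0],"jaw": 0},{"travel": [0,0,0],"dr": [0,0,0],"jaw": 0}]}}

```text
time_s: 16.52
tool_pos: [0.4985, -0.0589, 0.0339]
eef_rot: [-0.561, 0.561, 0.432, 0.43]
ft_force: [-5.3, 1.8, 2.7]
finger_gap: -0.001
```

Request:
{"api": "servo_tool", "payload": {"series": [{"travel": [0,-1,0],"dr": [0,0,0],"jaw": 0},{"travel": [0,-1,0],"dr": [0,0,0],"jaw": 0},{"travel": [0,0,0],"dr": [0,0,0],"jaw": 0}]}}

```text
time_s: 16.77
tool_pos: [0.4985, -0.059, 0.0336]
eef_rot: [-0.56, 0.562, 0.432, 0.429]
ft_force: [-8.3, 2.5, 6.5]
finger_gap: -0.0
```

Request:
{"api": "servo_tool", "payload": {"series": [{"travel": [0,-1,0],"dr": [0,0,0],"jaw": 0},{"travel": [0,-1,0],"dr": [0,0,0],"jaw": 0},{"travel": [0,0,0],"dr": [0,0,0],"jaw": 0}]}}

```text
time_s: 17.02
tool_pos: [0.4985, -0.0589, 0.0333]
eef_rot: [-0.559, 0.563, 0.433, 0.428]
ft_force: [-12.6, 2.9, 8.9]
finger_gap: 0.0
```

The force rises against a stop at x=0.4985, so the tray is home. I'll back off, rise and locate the rocker from the existing images.

Request:
{"api": "servo_tool", "payload": {"series": [{"travel": [0,10,0],"dr": [0,0,0],"jaw": 0},{"travel": [0,25,0],"dr": [0,0,0],"jaw": 0},{"travel": [0,25,0],"dr": [0,0,0],"jaw": 0},{"travel": [-30,0,-5],"dr": [0,0,0],"jaw": 0},{"travel": [-40,0,-7],"dr": [0,0,0],"jaw": 0},{"travel": [-40,0,-7],"dr": [0,0,0],"jaw": 0},{"travel": [-40,0,-7],"dr": [0,0,0],"jaw": 0},{"travel": [-40,0,-7],"dr": [0,0,0],"jaw": 0},{"travel": [-40,0,-7],"dr": [0,0,0],"jaw": 0},{"travel": [-40,0,-7],"dr": [0,-5,0],"jaw": 0},{"travel": [-40,0,-7],"dr": [0,-5,0],"jaw": 0},{"travel": [-30,0,-5],"dr": [0,-5,0],"jaw": 0}]}}

```text
time_s: 18.02
tool_pos: [0.4456, -0.0368, 0.3836]
eef_rot: [0.503, -0.496, -0.499, -0.502]
ft_force: [-0.4, -1.0, 0.2]
finger_gap: -0.003
```

Run:
```python
from h import *
st()
im=cv2.imread("pics/top0.png");g=cv2.cvtColor(im,cv2.COLOR_BGR2GRAY)
print(g[154:180,320:342])
cv2.imwrite("pics/sw.png",np.hstack([cv2.resize(im[145:185,310:345],(350,400),interpolation=cv2.INTER_CUBIC),cv2.resize(cv2.imread("pics/scene6.png")[180:215,360:395],(400,400),interpolation=cv2.INTER_CUBIC)]))
```

```text
t 18.0167 tcp [ 0.4456 -0.0368  0.3836] x [ 0.0105  0.0021 -0.9999] zyaw 90.16854459701958 F [-0.3987 -1.0457  0.1808] M [-0.0152 -0.0334 -0.0232] gap -0.003348358096578613 q [-0.2301 -0.0946 -0.121   1.5347  0.0045 -0.233 ]
[[107  72  57  55  55  58  60  65  65  60  55  56  57  65  64  57  58  60
   66  70  81  88]
 [158 100  62  57  57  58  56  62  63  57  57  54  58  66  65  60  60  71
   77  77  87 109]
 [187 156  98  73  59  56  58  65  64  61  62  63  61  70  78  68  66  88
   95  86 103 152]
 [179 172 154 130  99  82  71  70  77  83  83  85  84  85  99  90  76  82
   85  93 122 157]
 [139 140 152 156 159 140 106  82  79  86  86  82  76  81 100 116 101 109
  115 147 190 192]
 [160 164 173 138 101  88  82  90  97 108 115  98  80  83 133 176 170 185
  192 176 201 200]
 [144 165 177 135  82  73  88 137 145 129 110  83  77  82 121 179 189 202
  203 181 203 204]
 [142 174 184 138  82  74  73  86  91  86  82  77  78  81 117 168 174 195
  198 178 200 199]
 [151 177 190 156  88  74  76  75  78  75  79  76  75  76  94 160 174 192
  194 175 196 195]
 [177 167 177 159  96  75  78  76  77 
[... 843 characters left out ...]
7  74  68  66  63  61  88 161
  173 169 196 194]
 [199 198 187 181 168 121  75  63  60  59  61  58  58  59  62  72 119 171
  182 171 167 148]
 [197 197 183 167 174 153  88  60  61  66  69  75  79  86  98 111 157 189
  196 170 120 105]
 [195 194 180 157 171 167 119  92  97 103 105 104 102 106 105 109 124 172
  198 171 109  98]
 [166 156 139 131 172 194 163 115 105 104 104 104 104 103 105 101  96 103
  111 104  97  96]
 [108 104 102 108 170 196 169 114 101  93  82  77  73  71  69  69  84  92
   91  88  85  81]
 [ 97  96  96  98 104 111  96  71  68  67  82  91  89  84  78  75  74  71
   67  62  60  58]
 [ 94  98  93  95  96  92  89  81  76  72  69  69  63  63  60  59  56  58
   59  55  55  56]]
```

View pics/sw.png

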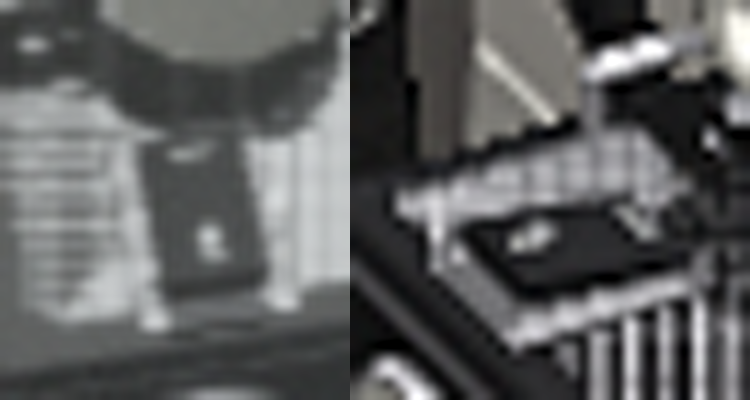

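The left half (top view) shows the rocker's white mark at pixel (331,169) and its front edge at row 173.5. In the scene view the mark is at (376,200.6).

Run:
```python
from h import *
print(tri([ray("top",(330.6,168.8)),ray("scene",(375.7,200.3))]))
print("front edge",onz("top",(331.5,173.3),.316),"dot",onz("top",(330.6,168.8),.313),onz("scene",(375.7,200.3),.313),"rear",onz("top",(329,159),.304))
plan([.674,-.0505,.345],90)
```

```text
(array([ 0.6787, -0.0505,  0.3166]), [np.float64(0.7), np.float64(0.7)])
front edge [ 0.6666 -0.0507  0.316 ] dot [ 0.6796 -0.0507  0.313 ] [ 0.6823 -0.046   0.313 ] rear [ 0.7096 -0.0517  0.304 ]
shift mm in tool axes now [  40.9249 -227.9513  -14.4418] in goal axes [  38.5607 -228.4095  -13.6891] dr [0.1679 0.1211 0.6011]
```

Request:
{"api": "servo_tool", "payload": {"series": [{"travel": [0,-20,-2],"dr": [0.2,0.1,0.6],"jaw": 0},{"travel": [0,-35,-2],"dr": [0,0,0],"jaw": 0},{"travel": [0,-40,-2],"dr": [0,0,0],"jaw": 0},{"travel": [0,-40,-2],"dr": [0,0,0],"jaw": 0},{"travel": [0,-40,-2],"dr": [0,0,0],"jaw": 0},{"travel": [0,-35,-2],"dr": [0,0,0],"jaw": 0},{"travel": [0,-20,-2],"dr": [0,0,0],"jaw": 0},{"travel": [0,0,0],"dr": [0,0,0],"jaw": 0},{"travel": [0,0,0],"dr": [0,0,0],"jaw": 0}]}}

```text
time_s: 18.77
tool_pos: [0.6751, -0.0522, 0.3751]
eef_rot: [-0.497, 0.504, 0.501, 0.498]
ft_force: [0.1, -0.3, 0.4]
finger_gap: 0.002
```

Run:
```python
from h import *
st();plan([.672,-.0507,.322],90)
```

```text
t 18.7667 tcp [ 0.6751 -0.0522  0.3751] x [-0.0095 -0.0017 -1.    ] zyaw 89.83782491739282 F [ 0.0835 -0.3356  0.4437] M [-0.0043  0.0098  0.0005] gap 0.002119303271399524 q [-0.1712  0.3502  0.3696  1.5992 -0.0033 -0.1683]
shift mm in tool axes now [53.1498  2.6304  1.6296] in goal axes [53.1254  3.1285  1.5441] dr [-0.1627 -0.101  -0.5419]
```

Request:
{"api": "servo_tool", "payload": {"series": [{"travel": [20,3,1.6],"dr": [0,0,-0.5],"jaw": 0},{"travel": [20,0,0],"dr": [0,0,0],"jaw": 0},{"travel": [13,0,0],"dr": [0,0,0],"jaw": 0},{"travel": [4,0,0],"dr": [0,0,0],"jaw": 0},{"travel": [0,0,0],"dr": [0,0,0],"jaw": 0}]}}

```text
time_s: 19.18
tool_pos: [0.6689, -0.0501, 0.3185]
eef_rot: [-0.499, 0.502, 0.5, 0.5]
ft_force: [0.2, 0.5, 0.1]
finger_gap: -0.0
```

Request:
{"api": "servo_tool", "payload": {"series": [{"travel": [2,0,0],"dr": [0,0,0],"jaw": 0},{"travel": [2,0,0],"dr": [0,0,0],"jaw": 0},{"travel": [2,0,0],"dr": [0,0,0],"jaw": 0},{"travel": [0,0,0],"dr": [0,0,0],"jaw": 0}]}}

```text
time_s: 19.52
tool_pos: [0.6704, -0.0503, 0.3142]
eef_rot: [-0.5, 0.501, 0.499, 0.5]
ft_force: [-1.7, -0.4, 1.7]
finger_gap: -0.001
```

Request:
{"api": "servo_tool", "payload": {"series": [{"travel": [1,0,0],"dr": [0,0,0],"jaw": 0},{"travel": [1,0,0],"dr": [0,0,0],"jaw": 0},{"travel": [0,0,0],"dr": [0,0,0],"jaw": 0}]}}

```text
time_s: 19.77
tool_pos: [0.6698, -0.0503, 0.3115]
eef_rot: [-0.499, 0.502, 0.499, 0.5]
ft_force: [-3.4, -0.8, 3.6]
finger_gap: -0.001
```

Request:
{"api": "servo_tool", "payload": {"series": [{"travel": [1,0,0],"dr": [0,0,0],"jaw": 0},{"travel": [1,0,0],"dr": [0,0,0],"jaw": 0},{"travel": [0,0,0],"dr": [0,0,0],"jaw": 0}]}}

```text
time_s: 20.02
tool_pos: [0.6692, -0.0503, 0.3095]
eef_rot: [-0.499, 0.502, 0.5, 0.499]
ft_force: [-5.3, -0.2, 5.7]
finger_gap: 0.0
```

Request:
{"api": "servo_tool", "payload": {"series": [{"travel": [1,0,0],"dr": [0,0,0],"jaw": 0},{"travel": [1,0,0],"dr": [0,0,0],"jaw": 0},{"travel": [0,0,0],"dr": [0,0,0],"jaw": 0}]}}

```text
time_s: 20.27
tool_pos: [0.669, -0.0503, 0.3087]
eef_rot: [-0.499, 0.502, 0.5, 0.5]
ft_force: [-7.2, -0.7, 8.5]
finger_gap: 0.003
```

Request:
{"api": "servo_tool", "payload": {"series": [{"travel": [1,0,0],"dr": [0,0,0],"jaw": 0},{"travel": [0,0,0],"dr": [0,0,0],"jaw": 0}]}}

```text
time_s: 20.43
tool_pos: [0.669, -0.0503, 0.3087]
eef_rot: [-0.499, 0.502, 0.499, 0.5]
ft_force: [-8.2, 0.0, 11.8]
finger_gap: 0.001
```

Request:
{"api": "servo_tool", "payload": {"series": [{"travel": [1.5,0,0],"dr": [0,0,0],"jaw": 0},{"travel": [0,0,0],"dr": [0,0,0],"jaw": 0}]}}

```text
time_s: 20.6
tool_pos: [0.669, -0.0503, 0.3085]
eef_rot: [-0.5, 0.501, 0.499, 0.5]
ft_force: [-9.5, 0.1, 15.2]
finger_gap: -0.003
```

Request:
{"api": "servo_tool", "payload": {"series": [{"travel": [-10,0,0],"dr": [0,0,0],"jaw": 0},{"travel": [-25,0,0],"dr": [0,0,0],"jaw": 0},{"travel": [-40,0,0],"dr": [0,0,0],"jaw": 0},{"travel": [-10,30,10],"dr": [0,0,0],"jaw": 0},{"travel": [0,40,30],"dr": [0,0,0],"jaw": 0},{"travel": [0,40,40],"dr": [0,0,0],"jaw": 0},{"travel": [0,40,40],"dr": [0,0,0],"jaw": 0},{"travel": [0,40,40],"dr": [0,0,0],"jaw": 0},{"travel": [0,20,40],"dr": [0,0,0],"jaw": 0},{"travel": [0,20,40],"dr": [0,0,0],"jaw": 0},{"travel": [0,0,40],"dr": [0,0,0],"jaw": 0},{"travel": [0,0,0],"dr": [0,0,0],"jaw": 0}]}}

```text
time_s: 21.6
tool_pos: [0.4811, 0.1941, 0.3893]
eef_rot: [-0.5, 0.498, 0.502, 0.5]
ft_force: [0.1, 0.1, 0.2]
finger_gap: -0.004
```

Run:
```python
from h import *
st()
for n in("scene","top"):cv2.imwrite(f"pics/{n}7.png",cams.camera(n)[...,::-1])
a=cv2.imread("pics/scene7.png")[160:310,270:430]
b=cv2.imread("pics/top7.png")[110:310,290:410]
o=np.hstack([cv2.resize(a,(440,600*440//640)) if 0 else cv2.resize(a,(440,412),interpolation=2),cv2.resize(b,(247,412),interpolation=2)]);cv2.imwrite("pics/c7.png",o);print(o.shape)
```

```text
t 21.6 tcp [0.4811 0.1941 0.3893] x [-0.0001  0.0029 -1.    ] zyaw 90.25075227716128 F [0.0551 0.1131 0.2018] M [-0.0201 -0.0223 -0.0375] gap -0.00383560285452592 q [0.2573 0.0443 0.0258 1.5517 0.0028 0.2529]
(412, 687, 3)
```

View pics/c7.png

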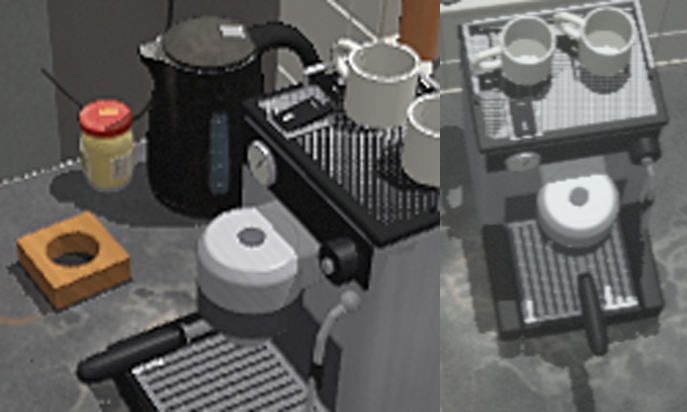

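Run:
```python
from h import *
im=cv2.imread("pics/top7.png");g=cv2.cvtColor(im,cv2.COLOR_BGR2GRAY)
print(g[250:280:5,352:378])
print("handle",onz("top",(366.3,279.5),.16),onz("top",(361.9,246),.16))
print(g[162:180,324:338])
# tray front vs base arms
print("tray front",onz("top",(290+505/1*0+(540-440)*120/247,110+332*200/412),.054))
```

```text
[[118  92  81 107 102  61  49  55  60  81  83  69  58  63  97  99  81 115
  194 220 191 121 108 127 132 112]
 [131 116  92  82 105  98  56  48  55  62  76  83  68  58  54  74  79  91
  153 205 219 188 138 160 202 218]
 [114 129 118  94  88 105  92  54  49  55  61  75  77  68  57  51  73 100
  121 125 117 111 112 111  97  77]
 [ 49  50  44  47  48  46  45  45  48  48  53  60  73  78  65  56  49  43
   42  42  41  41  38  39  41  39]
 [ 44  50  53  57  60  60  67  76  66  48  46  53  59  70  74  63  54  51
   57  71  82  88  81  80  81  78]
 [ 83  85  90  90  90  90  88  89  88  71  48  44  51  59  66  67  60  52
   51  53  69  79  86  93  90  84]]
handle [ 0.4425 -0.107   0.16  ] [ 0.5293 -0.1111  0.16  ]
[[ 92  84  85  85  83  84  85  84  86  82  97 154 171 191]
 [ 95  84  85  85  84  83  82  80  83  84  88 132 160 195]
 [ 95  81  86  84  81  85  83  83  82  82  84 120 178 210]
 [108  82  82  85  83  83  82  83  82  81  84 117 180 208]
 [154  91  81  82  80  82  82  81  82  81  81 102 163 189]
 [157  91  83  81  81  82  83  84  79  80  79  90 159 183]
 [157  97  81  84  81  84  93  90  81  79  78  90 156 177]
 [163 111  82  82  82  93 138 135  89  78  78  88 139 181]
 [167 115  83  79  83  98 160 157  98  80  78  85 119 177]
 [182 135  84  81  82  92 141 151 113  84  79  85 114 168]
 [193 154  87  81  80  88 135 153 129  85  80  79 100 161]
 [186 155  90  81  78  80  90  95  86  80  77  73  94 159]
 [176 157  94  80  77  78  77  80  76  74  68  68 108 169]
 [170 168 120  77  69  67  86 104 109 108  92  91 151 187]
 [172 192 161 112  95  98 152 182 188 179 146 103 102 109]
 [169 197 189 171 150 116  98 103 103  98  80  68  81  93]
 [104 112 112  97  84  73  83  89  87  83  78  74  73  70]
 [ 92  92  88  80  74  72  69  66  62  62  60  57  58  59]]
tray front [ 0.501  -0.0517  0.054 ]
```

```bash
python3 -c "
from workcell import r
print(r.sign_off())"
```

```text
the job is handed in; nothing more can be done
None
```

The portafilter is locked in, the drip tray is fully home and the machine is switched on. I handed the job in at about 22 s, well inside the 72 s limit.

- **Portafilter:** I lifted it from the block and raised it into the bell with the handle 50° left until the gasket pushed back. I then turned it about 51° counter-clockwise, and it stayed up when released. In the last top view the handle end lies within about 1° of straight out, judged from pixels. One rough point nearer the bowl was about 4 mm off that line, and I put that down to reading the pixel by eye. I did not feel the end stop firmly: the sideways force had only risen to about 4 N when I stopped turning.
- **Drip tray:** I pushed it beside the handle until it stopped moving, with the force rising to about 13 N. In the final pictures it looks flush with the base. I pushed it after locking the portafilter.
- **Rocker:** I pressed it last. It went down about 5 mm and stopped firmly at 15 N, and its mark has shifted about 2 px in the top view, as expected for on.
- **Everything else:** In the final view the two cups, kettle, mustard jar and block look where they were. I did not re-check the tamper and salt shaker, but the arm never went near them.

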